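Line up a carrier strip in the test nest and clamp it for its contact test

ROBOT

A 6-joint arm with a two-finger parallel gripper is mounted at the origin on a cart in front of the work surface, level with it; the furniture and walls round the work are solid. World frame = base frame: x ahead of the robot, y to its left, z up, the work surface at z = 0. Lengths are in mm, angles in rad, forces in N, time in s.
With the tool pointing down it reaches from about 275 to 1000 mm from the base axis. Payload 8.4 kg.
Tool frame: the origin (TCP) lies at the very end of the fingers, on their centre line; the grasp point (between the pads) lies 19 mm behind it; z points along the fingers, y is the direction in which the jaws open and shut (so a half turn about z gives the same grasp; the last joint's range is limited). The gripper opens to 85 mm and grips with 20 to 120 N. Pads are 22 mm wide; open, the fingers measure 114 mm over their backs; the gripper's body (76 mm by 85 mm) begins 54 mm behind the grasp point. The pads swing forward as they close: fully open they stand 13 mm farther back than shut.
Start: joints at [-1.147, 0.353, 1.633, -0, 1.155, -0.002], TCP at [258.155, -569.196, 231.281] pointing down, gripper open.
Joint ranges: [-2.63, 2.63], [-0.92, 2.1], [0.06, 2.66], [-1.3, 4.44], [0, 2.69], [-3.02, 3.02]. Speed limits (rad/s): [2.22, 2.22, 2.79, 3.14, 3.14, 3.14].

INTERFACE

Orientations are given as [roll, pitch, yaw] about the fixed x, y, z axes, in that order (R = Rz(yaw) Ry(pitch) Rx(roll)).
In Python, from rig import r gives the robot as it stands.
- The arm moves only by the tool move_arm, never from a script. Its argument "increments" is a list of rows, each an object of numbers: "tx", "ty", "tz": the shift along the tool's x, y, z in cm; "rx", "ry", "rz": the turn, a rotation vector about the tool's x, y, z in degrees; "gripper": the gripper's target within -1 to 1 (fully open at 1, half-way at 0, shut at -1). A call has 1 to 12 rows; each row shifts and turns the commanded pose from where the row before left it, along the tool's axes as they then stand; what a row does not reach is not made up. A row lasts 1/10 s, in which the tool goes at most 50 mm and 8.59 degrees, less where a joint would pass 70% of its speed; a pose out of reach is approached as far as the arm can. A call is refused whole if a number of a shift passes 5 or a number of a turn 8.59, either way. A call with a gripper value outside its range is refused whole. The fingers move at their own pace and stop on an object; "squeeze" is the grip in N (left out, the last holds). Time passes only in rows, so rows that do not move let the fingers close. It gives the time, the measured TCP pose, the force and the opening at its end, in the units of the state.
- r.sense(): the state, without advancing time (a new reading comes with each control period).
- r.grab_frame(name): name is "side" or "top" or "wrist"; returns (picture, depth): 420x560x3 uint8, red, green, blue; 420x560 float32, mm along the optical axis (not along the pixel's ray), 0 where there is no reading.
- r.camera_model(name): a dict with "fx", "fy", "cx", "cy" (pixels), "R" (3x3) and "t" (3): a world point X has camera coordinates R X + t; the wrist camera has in their place "hand_eye" (4x4, takes a point from camera to tool coordinates, whose origin is the TCP and whose axes are the flange's). Camera axes: x right, y down, z forward; pixel columns grow to the right and rows downward; lengths in mm; the calibration is good to about 2 mm. A picture is of the moment at which its call begins: read the wrist's pose just before it. camera_model takes no time and is no camera call.
- r.sign_off(): hands the job in, once; it reports no verdict.
Trained networks look in the newest picture that a camera, given by its name, has taken for a name from the list of things; names that differ only in an ending like _2 or _b are one class to them, and where a whole thing is asked for, a point or a joint stands for the part that bears it (a point fixed in the world has none). Each returns a list of dicts, best first, with "confidence" (0 to 1); they miss things now and then, are a little off and sometimes report something else, mostly with a low value. They report only what shows in the picture. A call takes as long as a camera call. They do not tell look-alikes from the thing itself.
- r.cut_out(query, camera): "mask" (420x560 bool, what is visible of it) and "bbox" ([left, top, right, bottom] in pixels, round what is visible of it).
- r.place_of(query, camera): "location" ([row, column] in pixels: a listed point, or the origin of a listed thing).
The state is a dict: "clock": time; "qpos": joint angles; "qvel": joint speeds; "joint_efforts": joint torques, N m; "eef_pos": TCP position; "tcp_rot": TCP orientation; "contact_force": force on the tool from outside, world axes, zero at the start; "wrist_torque": the same for the moment, N m; "opening": opening from 0.0 (shut) to 1.0 (fully open).
Only numpy, scipy, OpenCV 4.12 (cv2) and the standard library are available. Lean on these libraries where they do the work, as an engineer would, in place of code of your own. Each camera call takes 0.05 s, during which the arm holds its last target. There are 200 camera calls.

TASK

A carrier strip lies askew on the plate of the strip test nest. Without picking it up, gently push its free end so that it swings about the steel post until it lies flush along the white fence (stop when you feel the fence: the green plate that carries it is not always set at the same place); then throw the red-handled toggle clamp over centre onto it, so that it stays locked and holds the sprung plate down by itself, and keep your hand off everything for at least two seconds while the contacts are tested. Then throw the handle fully back to open again, leaving the strip lined up in the nest and the things round about undisturbed.

Things in the scene. Friction and masses are not known exactly. Their poses are not given: they have to be found in the camera images.
- nest: strip test nest, screwed down, brown base x -82 to +70, y -100 to +100 mm, top 18 mm above the bench. Origin on the bench; x to the rear (towards the clamp), y left along the fence, z up; 'nest (x, y, z)' is mm in this frame. The green plate is screwed on in slots, set up to 5 mm forward or back, not measured: all on it (post, fence, end stop) shifts with it along x
- nest_plate (a joint): sprung plate, as one with the green locating plate on it (nest x -72 to +12, y -90 to +90 mm) on which the strip lies; green top 34 mm above the bench at value 0. Value: metres it is pressed down (0 to 0.006) onto the contact pins, against springs of 7 N at rest plus 3.5 N per mm. A locked clamp holds it 2 to 3 mm down
- strip_mid (a point): centre (half-way up) of the carrier strip: orange, 20 x 150 x 3 mm, with nine black blocks 12 mm wide on it, 9 mm high in all, 70 g; y along its length, z up. It starts turned 0.25 to 0.37 rad anticlockwise (from above) to the nest, its -y end behind the post, its +y end free, nearer the operator. Flush, its centre is at nest (-15 +-5, 0, 38.5), y within 8 mm. Over 15 N would harm it
- clamp_handle (a joint): toggle clamp handle behind the fence, hinged at handle_pivot about the nest's y axis. 0: open stop, leaning 63 deg to the rear, arm up. 1.17: dead centre. 1.257: closed stop past centre, leaning 9 deg to the front. It stays where it is left when off the strip; on it, it takes up to about 0.4 N m between 0.8 and 1.15, then goes over by itself; less on the way back
- handle_pivot (a point): hinge axis of the handle, at nest (46, 0, 36) mm
- handle_grip (a point): inside the red round grip (17 mm diameter), 80 mm from the hinge axis; its z axis points along the handle to the grip's end, 102 mm from the hinge axis; the red part begins at 45 mm. Closed, this point is at nest (33, 0, 115); open, at (117, 0, 72)
- clamp_pad (a point): centre of the underside of the black rubber pad (12 mm diameter) at the end of the clamp arm. Open, it is at nest (-12, 0, 82), the arm (8 mm wide) rising to it from its hinge at (32, 0, 58). Closed, it presses the strip at (-16, 0, 40), the arm is nearly level, its top 69 mm and the spindle's end 80 mm above the bench
- tape_amber: roll of amber tape lying flat, 95 mm diameter, 19 mm high, left of the nest; bystander
- jar_flux: white jar with red lid, 46 mm diameter, 50 mm high, right of the nest; bystander
- tweezers: black tweezers, 116 mm long, lying right of the nest; bystander
- plate_mark (a point): centre of the sprung plate's underlay at green-top level, nest (0, 0, 34); does not shift with the green plate. On the green plate at its middle setting: white fence bar, 8 mm high, 10 mm thick, y -16 to +75, its face at x = -5 looking to the operator; steel pivot post, 8 mm diameter, 13 mm high, centred at (-30, -62), 20.8 mm from the fence's line; white end stop, face at y = -80.5
There are look-alikes about, which are no part of the job. Leave any turquoise or yellow look-alike of the part that bears strip_mid alone.

How it is judged (in metres and radians):
On the way, in this order (a step that is already met when the one before it is completed fails the run):
1. the strip lies flush along the fence, behind the post, with the clamp still open (angle between the y axis of strip_mid and the y axis of nest, either way round below 0.014 rad and x of strip_mid in the frame of nest between -0.0225 and -0.0075 m and value of joint clamp_handle below 0.3 rad), for 0.2 s.
2. the clamp is locked past centre on the lined-up strip, the plate is held down, and the robot touches nothing, for 1.5 s (value of joint clamp_handle above 1.2 rad and value of joint nest_plate above 0.0012 m and angle between the y axis of strip_mid and the y axis of nest, either way round below 0.014 rad and x of strip_mid in the frame of nest between -0.0225 and -0.0075 m and contact force between each of the arm, the fingers and anything else below 0.2 N), for 1.5 s.
At the end, for the whole second after the job is handed in: The clamp handle is fully back (within 0.1 rad of its open stop), the plate is up, and the strip lies flat in the nest behind the post, in line with the fence to 0.018 rad (2.5 mm at its free end) and within 10 mm of its place lengthwise (value of joint clamp_handle below 0.1 rad and value of joint nest_plate below 0.0008 m and angle between the y axis of strip_mid and the y axis of nest, either way round below 0.018 rad and x of strip_mid in the frame of nest between -0.0225 and -0.0075 m and y of strip_mid in the frame of nest between -0.01 and 0.01 m and z of strip_mid in the frame of nest below 0.0405 m); the robot touches nothing.
It fails at once if the strip is pushed roughly: the fingers press it with more than 15 N (contact force between the fingers and strip above 15 N).
It fails at once if the strip is picked up (raised more than 8 mm off the plate) (z of strip_mid in the frame of nest above 0.0465 m).
It fails at once if a bystander is moved more than 30 mm (distance of any of tape_amber, jar_flux, tweezers from where it was at the start of the episode above 0.03 m).
It also fails if it takes over 58 s, if anything falls off the work surface, if the arm or the gripper's body presses on something with over 40 N, if the wrist force passes 120 N, or if a joint passes its speed limit or range.

## Working session

There is one attempt and no reset: what is moved stays moved. The work goes in short steps, Python scripts to look and compute and a tool call to move; the robot and the scene stay as the last step left them, time stands still between calls to the robot, and variables do not carry over. Pictures are saved under pics/ and viewed, about 8 in all and at most 12, crops included, and the job is handed in when it is done.

Besides the shell and the picture viewer there is one more tool, called after "Request:" as name(argument=value, ...), one argument or row to a line, values as JSON. move_arm: Moves the arm, as the interface text tells. Its arguments: {"type":"object","properties":{"increments":{"type":"array","items":{"type":"object","properties":{"tx":{"type":"number"},"ty":{"type":"number"},"tz":{"type":"number"},"rx":{"type":"number"},"ry":{"type":"number"},"rz":{"type":"number"},"gripper":{"type":"number"}}}},"squeeze":{"type":"number"}},"required":["increments"]}

```bash
mkdir -p pics; ls
python3 - <<'E'
from rig import r
import cv2,numpy as np
print(r.sense())
for n in("top","side"):
    p,d=r.grab_frame(n); cv2.imwrite(f"pics/{n}0.png",p[...,::-1]); np.save(f"{n}0.npy",d)
    m=r.camera_model(n); print(n,{k:np.round(v,3).tolist() for k,v in m.items()})
    for q in("strip_mid","plate_mark","handle_grip","handle_pivot","clamp_pad","nest","tape_amber","jar_flux","tweezers"):
        for o in r.place_of(q,n)[:3]:
            a,b=o["location"]; a=min(max(a,0),419);b=min(max(b,0),559);z=d[int(a),int(b)]
            X=np.array(m["R"]).T@(np.array([(b-m["cx"])/m["fx"]*z,(a-m["cy"])/m["fy"]*z,z])-m["t"])
            print(n,q,round(o["confidence"],2),round(a),round(b),X.round(0))
E
```

```text
pics
{'clock': 0.0, 'qpos': array([-1.14741320e+00,  3.53692894e-01,  1.63412940e+00,  5.66947732e-06,
        1.15520311e+00, -2.44660277e-03]), 'qvel': array([ 0.00023105,  0.00079682, -0.00012332,  0.00079755,  0.00244453,
        0.00052148]), 'joint_efforts': array([ 1.32583547e-03, -6.05244255e+01, -3.42067480e+01,  2.96329936e-04,
        9.19102924e-03,  6.15573640e-06]), 'eef_pos': array([ 257.95185953, -568.76136044,  230.53576515]), 'tcp_rot': array([-3.14015992e+00, -8.68893938e-06,  4.25827433e-01]), 'contact_force': array([0.02690807, 0.33302825, 0.64592457]), 'wrist_torque': array([-0.00255715, -0.02845269, -0.0340289 ]), 'opening': 0.996344818686925}
top {'fx': 419.361, 'fy': 419.361, 'cx': 278.504, 'cy': 202.597, 'R': [[-0.017, -1.0, -0.007], [-0.992, 0.018, -0.126], [0.126, 0.004, -0.992]], 't': [29.619, 565.293, 875.61]}
top strip_mid 0.8 248 388 [ 464. -220.    6.]
top strip_mid 0.7 234 256 [498.  69.  42.]
top strip_mid 0.62 140 324 [710. -88.   7.]
top plate_mark 0.76 225 256 [514.  65.  95.]
top handle_grip 0.71 164 253 [644.  71.  74.]
top handle_grip 0.39 224
[... 434 characters left out ...]
': [[0.987, -0.161, -0.011], [-0.097, -0.535, -0.839], [0.129, 0.83, -0.543]], 't': [-559.115, 142.98, 918.721]}
side strip_mid 0.96 318 248 [ 465. -226.    8.]
side strip_mid 0.8 260 350 [713. -92.   6.]
side strip_mid 0.64 219 247 [491.  62.  42.]
side plate_mark 0.95 218 262 [530.  76.  32.]
side handle_grip 0.8 199 303 [636.  79.  75.]
side handle_grip 0.62 230 259 [516.  18.  38.]
side handle_pivot 0.86 218 274 [560.  61.  39.]
side clamp_pad 0.52 203 257 [520.  64.  87.]
side nest 0.9 226 262 [526.  42.  31.]
side tape_amber 0.75 194 250 [516. 261.  -4.]
side jar_flux 0.6 266 292 [ 572. -114.   29.]
side tweezers 0.72 265 252 [489. -69.   5.]
side tweezers 0.66 204 254 [511.  64.  85.]
```

Run:
```python
import cv2
a=cv2.imread("pics/top0.png")[110:320,140:420]; cv2.imwrite("pics/top_c.png",cv2.resize(a,None,fx=2.8,fy=2.8,interpolation=cv2.INTER_CUBIC))
a=cv2.imread("pics/side0.png")[140:340,160:420]; cv2.imwrite("pics/side_c.png",cv2.resize(a,None,fx=3,fy=3,interpolation=cv2.INTER_CUBIC))
```

```text
(no output)
```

View pics/top_c.png

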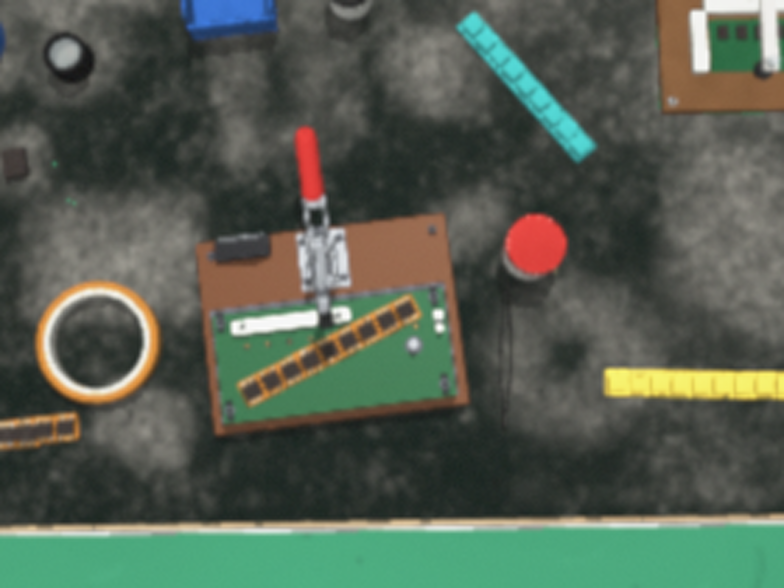

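View pics/side_c.png

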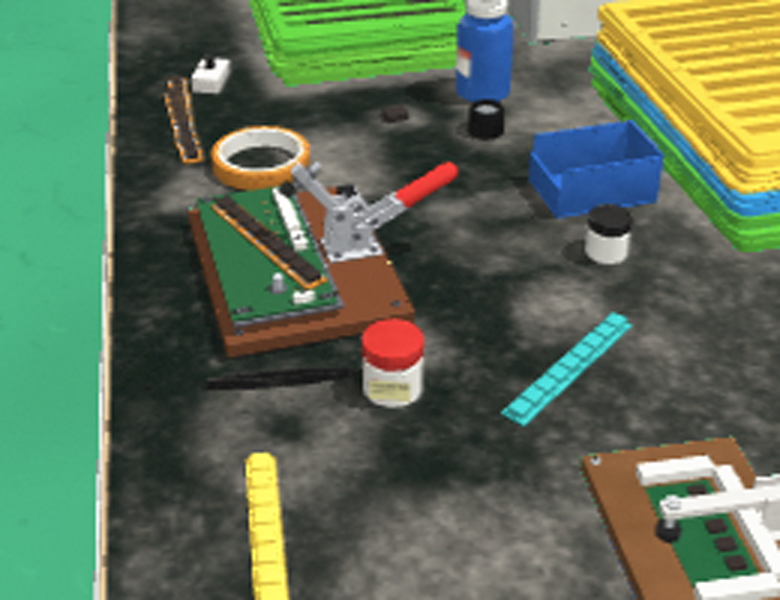

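The target is the orange strip on the nest (top about 256,234). The other candidates are the turquoise strip (324,140), the yellow one (388,248) and an orange one left of the tape. Only the first lies askew on the green plate behind the post, and the crop confirms this. Next I fit the nest pose.

```bash
cat > h.py <<'E'
import numpy as np,cv2
from rig import r
def cloud(p,d,m):
    v,u=np.mgrid[:420,:560]; C=np.stack([(u-m["cx"])/m["fx"]*d,(v-m["cy"])/m["fy"]*d,d],-1)
    return (C-np.array(m["t"]))@np.array(m["R"])
def rect(P): return cv2.minAreaRect(P[:,:2].astype(np.float32))
E
python3 - <<'E'
from h import *
for n in("top","side"):
    p=cv2.imread(f"pics/{n}0.png"); d=np.load(f"{n}0.npy"); W=cloud(p,d,r.camera_model(n))
    hsv=cv2.cvtColor(p,cv2.COLOR_BGR2HSV); H,S,V=[hsv[...,i].astype(int) for i in range(3)]
    near=(abs(W[...,0]-530)<140)&(abs(W[...,1]-62)<125)&(d>0)
    def rep(name,m,er=0):
        P=W[m&near]; 
        lab=(m&near).astype(np.uint8); k,l,st,_=cv2.connectedComponentsWithStats(lab)
        i=1+np.argmax(st[1:,4]); P=W[l==i] if er else P
        print(n,name,len(P),"z",np.percentile(P[:,2],[5,50,95]).round(1),rect(P))
    print(n,"bench z",np.median(W[(abs(W[...,0]-430)<20)&(abs(W[...,1]-62)<60)][:,2]))
    rep("brown",(H>3)&(H<17)&(S>90)&(V<190)&(abs(W[...,2]-18)<5),1)
    rep("green",(H>50)&(H<85)&(S>80)&(abs(W[...,2]-34)<5),1)
    rep("base+plate",(abs(W[...,2]-26)<12)&(S>60)&(((H>3)&(H<17))|((H>50)&(H<85))),1)
    rep("fence",(S<50)&(V>190)&(abs(W[...,2]-42)<6),1)
    rep("strip",(H>8)&(H<22)&(S>150)&(V>150)&(abs(W[...,2]-39)<7))
    rep("red",((H<6)|(H>174))&(S>150)&(W[...,2]>40)&(W[...,1]>20),1)
E
```

```text
top bench z 0.9734804267690007
top brown 2001 z [15.5 18.3 21.1] ((519.8680419921875, 66.16131591796875), (152.0681915283203, 199.8362274169922), 5.948963165283203)
top green 1650 z [31.8 34.4 37. ] ((492.09039306640625, 63.72571563720703), (81.46812438964844, 177.19212341308594), 6.59614372253418)
top base+plate 3941 z [16.1 21.  36.2] ((519.7850341796875, 66.27120208740234), (152.07518005371094, 200.18283081054688), 6.055675029754639)
top fence 142 z [39.4 42.1 44.7] ((518.1767578125, 108.2158203125), (10.774142265319824, 63.69634246826172), 7.352488040924072)
top strip 60 z [35.  37.8 42.8] ((497.10589599609375, 67.09226989746094), (18.321929931640625, 118.9617919921875), 26.97097396850586)
top red 183 z [65.4 75.2 86.2] ((635.8939819335938, 78.65750122070312), (50.506996154785156, 16.15880584716797), 6.565498352050781)
side bench z -0.5164392895723233
side brown 850 z [14.7 16.9 18.7] ((517.826171875, 65.6031494140625), (151.23951721191406, 201.02658081054688), 6.200943946838379)
side green 632 z [31.3 33.  34.7] ((490.9463806152344, 63.642337799072266), (82.06224822998047, 183.4854278564453), 6.670575141906738)
side base+plate 1740 z [15.5 18.6 35.2] ((517.78955078125, 65.94038391113281), (151.23951721191406, 201.7050323486328), 6.200943946838379)
side fence 64 z [39.  41.1 42.5] ((518.6380615234375, 93.75682067871094), (9.589017868041992, 89.89100646972656), 6.767993927001953)
side strip 45 z [34.1 36.2 37.3] ((491.6662292480469, 58.10099411010742), (18.51050567626953, 139.759521484375), 33.0741081237793)
side red 130 z [60.1 72.1 84.1] ((633.6577758789062, 79.18321990966797), (49.6680908203125, 16.917274475097656), 7.355350971221924)
```

Request:
move_arm(
  increments=[
    {"tx": 2.1, "ty": -2.7, "gripper": -1},
    {"tx": 2.1, "ty": -2.7},
    {"tx": 2.1, "ty": -2.7},
    {"tx": 2.1, "ty": -2.7},
    {"tx": 2.1, "ty": -2.7},
    {"tx": 2.1, "ty": -2.7},
    {"tx": 2.1, "ty": -2.7},
    {"tx": 2.1, "ty": -2.7},
    {"tx": 2.1, "ty": -2.7},
    {"tx": 2.1, "ty": -2.7},
    {"tx": 2.1, "ty": -2.7},
    {"tx": 2.1, "ty": -2.7},
  ],
)

```text
invalid input
```

Request:
move_arm(
  increments=[
    {"tx": 2.1, "ty": -2.7},
    {"tx": 2.1, "ty": -2.7},
    {"tx": 2.1, "ty": -2.7},
    {"tx": 2.1, "ty": -2.7},
    {"tx": 2.1, "ty": -2.7},
    {"tx": 2.1, "ty": -2.7},
    {"rz": 6},
    {"rz": 6},
    {"rz": 6.1},
    {},
  ],
)

```text
invalid input
```

Request:
move_arm(
  increments=[
    {"tx": 2.1, "ty": -2.7, "tz": 0, "rx": 0, "ry": 0, "rz": 0, "gripper": -1},
    {"tx": 2.1, "ty": -2.7, "tz": 0, "rx": 0, "ry": 0, "rz": 0, "gripper": -1},
    {"tx": 2.1, "ty": -2.7, "tz": 0, "rx": 0, "ry": 0, "rz": 0, "gripper": -1},
    {"tx": 2.1, "ty": -2.7, "tz": 0, "rx": 0, "ry": 0, "rz": 0, "gripper": -1},
  ],
  squeeze=40,
)

```text
clock: 1.4
eef_pos: [290.2, -434.9, 231.3]
tcp_rot: [3.141, -0.0, 0.425]
contact_force: [0.7, -0.0, 0.6]
opening: 0.33
```

Request:
move_arm(
  increments=[
    {"tx": 2.1, "ty": -2.7, "tz": 0, "rx": 0, "ry": 0, "rz": 0, "gripper": -1},
    {"tx": 2.1, "ty": -2.7, "tz": 0, "rx": 0, "ry": 0, "rz": 0, "gripper": -1},
    {"tx": 2.1, "ty": -2.7, "tz": 0, "rx": 0, "ry": 0, "rz": 0, "gripper": -1},
    {"tx": 2.1, "ty": -2.7, "tz": 0, "rx": 0, "ry": 0, "rz": 0, "gripper": -1},
    {"tx": 2.1, "ty": -2.7, "tz": 0, "rx": 0, "ry": 0, "rz": 0, "gripper": -1},
    {"tx": 2.1, "ty": -2.7, "tz": 0, "rx": 0, "ry": 0, "rz": 0, "gripper": -1},
    {"tx": 2.1, "ty": -2.7, "tz": 0, "rx": 0, "ry": 0, "rz": 0, "gripper": -1},
    {"tx": 2.1, "ty": -2.7, "tz": 0, "rx": 0, "ry": 0, "rz": 0, "gripper": -1},
    {"tx": 2.1, "ty": -2.7, "tz": 0, "rx": 0, "ry": 0, "rz": 0, "gripper": -1},
    {"tx": 2.1, "ty": -2.7, "tz": 0, "rx": 0, "ry": 0, "rz": 0, "gripper": -1},
    {"tx": 2.1, "ty": -2.7, "tz": 0, "rx": 0, "ry": 0, "rz": 0, "gripper": -1},
    {"tx": 2.1, "ty": -2.7, "tz": 0, "rx": 0, "ry": 0, "rz": 0, "gripper": -1},
  ],
  squeeze=40,
)

```text
clock: 2.6
eef_pos: [385.9, -35.6, 231.6]
tcp_rot: [3.141, -0.001, 0.426]
contact_force: [0.4, -0.5, 0.3]
opening: 0.001
```

Request:
move_arm(
  increments=[
    {"tx": 2.4, "ty": -2.95, "tz": 0, "rx": 0, "ry": 0, "rz": 0, "gripper": -1},
    {"tx": 2.4, "ty": -2.95, "tz": 0, "rx": 0, "ry": 0, "rz": 0, "gripper": -1},
    {"tx": 2.4, "ty": -2.95, "tz": 0, "rx": 0, "ry": 0, "rz": 0, "gripper": -1},
    {"tx": 2.4, "ty": -2.95, "tz": 0, "rx": 0, "ry": 0, "rz": 0, "gripper": -1},
    {"tx": 0, "ty": 0, "tz": 2, "rx": 0, "ry": 0, "rz": 6, "gripper": -1},
    {"tx": 0, "ty": 0, "tz": 2, "rx": 0, "ry": 0, "rz": 6, "gripper": -1},
    {"tx": 0, "ty": 0, "tz": 2, "rx": 0, "ry": 0, "rz": 6.1, "gripper": -1},
    {"tx": 0, "ty": 0, "tz": 2, "rx": 0, "ry": 0, "rz": 0, "gripper": -1},
    {"tx": 0, "ty": 0, "tz": 0, "rx": 0, "ry": 0, "rz": 0, "gripper": -1},
  ],
  squeeze=40,
)

```text
clock: 3.5
eef_pos: [422.8, 109.8, 149.4]
tcp_rot: [3.141, 0.004, 0.11]
contact_force: [0.8, 0.5, 0.2]
opening: 0.0
```

Run:
```python
from h import *
s=r.sense(); print(s["eef_pos"].round(1),s["tcp_rot"].round(3),s["contact_force"].round(2))
p,d=r.grab_frame("wrist"); cv2.imwrite("pics/w1.png",p[...,::-1])
m=r.camera_model("wrist"); print({k:np.round(v,3).tolist() for k,v in m.items()})
```

```text
[422.8 109.8 149.4] [3.141 0.004 0.11 ] [0.78 0.47 0.2 ]
{'fx': 312.289, 'fy': 312.289, 'cx': 277.517, 'cy': 207.212, 'hand_eye': [[-0.001, -0.96, -0.281, 70.832], [1.0, -0.0, -0.0, 0.422], [0.0, -0.281, 0.96, -142.643], [0.0, 0.0, 0.0, 1.0]]}
```

View pics/w1.png

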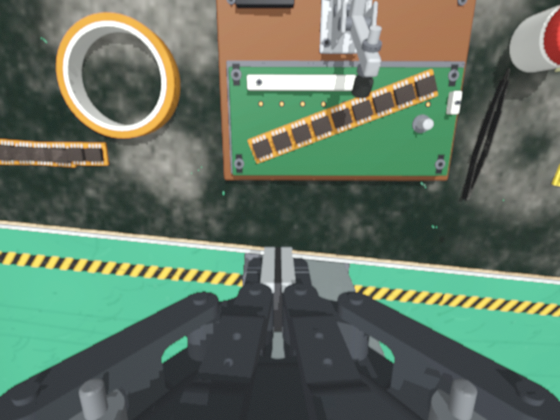

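The wrist view shows the fingers squarely in front of the nest, with the fence level at (250-370, 80). The strip's free end is at (255,150), the post at (422,123) and the pad at (362,85). I'll measure the strip and fence in nest coordinates from this picture.

```bash
cat >> h.py <<'E'
from scipy.spatial.transform import Rotation as Ro
TH=0.11; O=np.array([524.8,66.7])
def nest(W): 
    D=W[...,:2]-O; c,s=np.cos(TH),np.sin(TH)
    return np.stack([c*D[...,0]+s*D[...,1],-s*D[...,0]+c*D[...,1],W[...,2]],-1)
def wrist(name):
    s=r.sense(); p,d=r.grab_frame("wrist"); b=p[...,::-1].copy(); cv2.imwrite(f"pics/{name}.png",b)
    m=r.camera_model("wrist"); v,u=np.mgrid[:420,:560]; he=np.array(m["hand_eye"])
    C=np.stack([(u-m["cx"])/m["fx"]*d,(v-m["cy"])/m["fy"]*d,d],-1)@he[:3,:3].T+he[:3,3]
    R=Ro.from_euler("xyz",s["tcp_rot"]).as_matrix(); N=nest(C@R.T+s["eef_pos"]); N[d<=0]=np.nan
    print("tcp nest",nest(s["eef_pos"]).round(1),"F",s["contact_force"].round(1),s["clock"])
    hsv=cv2.cvtColor(b,cv2.COLOR_BGR2HSV); H,S,V=[hsv[...,i].astype(int) for i in range(3)]
    on=(abs(N[...,0]+30)<48)&(abs(N[...,1])<95)
    for nm,k in(("fence",(S<40)&(V>200)&(abs(N[...,2]-42)<4)&(N[...,1]>-20)),
      ("strip",(H>8)&(H<22)&(S>140)&(V>140)&(abs(N[...,2]-38)<5)),
      ("green",(H>50)&(H<85)&(S>80)&(abs(N[...,2]-34)<4)),
      ("post",(abs(N[...,2]-47)<3)&(abs(N[...,1]+62)<12))):
        P=N[on&k]
        if len(P)>3: print(nm,len(P),"z",np.median(P[:,2]).round(1),rect(P),"min",P.min(0).round(1),"max",P.max(0).round(1))
    return b,N
E
python3 - <<'E'
from h import *
wrist("w2")
E
```

```text
tcp nest [-95.8  54.1 150.7] F [-0.3  1.1  0.9] 3.55
fence 1503 z 42.0 ((-21.822607040405273, 28.12358283996582), (48.94919967651367, 95.90872192382812), 0.06699368357658386) min [-46.3 -19.8  38. ] max [ 2.7 76.1 45.6]
strip 898 z 37.3 ((-27.90658950805664, 4.167274475097656), (20.0875301361084, 149.94190979003906), 20.41703224182129) min [-62.6 -68.4  33. ] max [ 7.6 77.6 42.9]
green 14454 z 34.1 ((-32.42913055419922, 1.60223388671875), (179.30438232421875, 83.3936538696289), 89.88838958740234) min [-74.2 -88.   31.3] max [ 9.3 91.3 36.9]
post 149 z 46.1 ((-17.1141414642334, -59.91603088378906), (37.389007568359375, 13.254920959472656), 10.885668754577637) min [-35.9 -64.7  44. ] max [  2.1 -50.8  48.8]
```

Request:
move_arm(
  increments=[
    {"tx": 0, "ty": 0, "tz": 2.5, "rx": 0, "ry": 0, "rz": 0, "gripper": -1},
    {"tx": 0, "ty": 0, "tz": 2.5, "rx": 0, "ry": 0, "rz": 0, "gripper": -1},
    {"tx": 0, "ty": 0, "tz": 2.5, "rx": 0, "ry": 0, "rz": 0, "gripper": -1},
    {"tx": 0, "ty": 0, "tz": 2.5, "rx": 0, "ry": 0, "rz": 0, "gripper": -1},
    {"tx": 0, "ty": 0, "tz": 1.3, "rx": 0, "ry": 0, "rz": 0, "gripper": -1},
    {"tx": 0, "ty": 0, "tz": 0, "rx": 0, "ry": 0, "rz": 0, "gripper": -1},
    {"tx": 0, "ty": 0, "tz": 0, "rx": 0, "ry": 0, "rz": 0, "gripper": -1},
  ],
  squeeze=40,
)

```text
clock: 4.3
eef_pos: [425.3, 110.3, 39.3]
tcp_rot: [-3.141, -0.001, 0.11]
contact_force: [0.1, 0.3, -0.1]
opening: 0.003
```

Request:
move_arm(
  increments=[
    {"tx": 0.7, "ty": 0, "tz": 0.2, "rx": 0, "ry": 0, "rz": 0, "gripper": -1},
    {"tx": 0.7, "ty": 0, "tz": 0, "rx": 0, "ry": 0, "rz": 0, "gripper": -1},
    {"tx": 0.4, "ty": 0, "tz": 0, "rx": 0, "ry": 0, "rz": 0, "gripper": -1},
    {"tx": 0.3, "ty": 0, "tz": 0, "rx": 0, "ry": 0, "rz": 0, "gripper": -1},
    {"tx": 0.3, "ty": 0, "tz": 0, "rx": 0, "ry": 0, "rz": 0, "gripper": -1},
    {"tx": 0.3, "ty": 0, "tz": 0, "rx": 0, "ry": 0, "rz": 0, "gripper": -1},
  ],
  squeeze=40,
)

```text
clock: 4.9
eef_pos: [451.4, 113.1, 36.3]
tcp_rot: [3.142, 0.0, 0.11]
contact_force: [-0.6, -0.0, -0.6]
opening: -0.0
```

Run:
```python
from h import *
wrist("w3")
```

```text
tcp nest [-67.9  54.2  36.3] F [-0.6 -0.  -0.6] 4.9
fence 4877 z 42.0 ((-24.793800354003906, 28.39366912841797), (63.4323616027832, 92.34490203857422), 5.173259258270264) min [-60.2 -18.3  38. ] max [ 2.8 76.5 45.1]
strip 2535 z 37.2 ((-28.316259384155273, 3.7776718139648438), (21.73362159729004, 150.95831298828125), 20.425153732299805) min [-63.1 -68.8  33.3] max [ 7.4 77.8 43. ]
green 35322 z 34.1 ((-32.50337219238281, 1.5748977661132812), (179.7094268798828, 84.22193145751953), 89.95808410644531) min [-74.6 -88.3  31.6] max [ 9.7 91.5 36.9]
post 433 z 46.2 ((-16.98900604248047, -59.01676559448242), (38.482093811035156, 12.900765419006348), 11.40113639831543) min [-36. -65.  44.] max [  2.7 -50.   48.7]
```

Request:
move_arm(
  increments=[
    {"tx": 0.2, "ty": 0, "tz": 0, "rx": 0, "ry": 0, "rz": 0, "gripper": -1},
    {"tx": 0.2, "ty": 0, "tz": 0, "rx": 0, "ry": 0, "rz": 0, "gripper": -1},
    {"tx": 0.2, "ty": 0, "tz": 0, "rx": 0, "ry": 0, "rz": 0, "gripper": -1},
    {"tx": 0.2, "ty": 0, "tz": 0, "rx": 0, "ry": 0, "rz": 0, "gripper": -1},
    {"tx": 0.2, "ty": 0, "tz": 0, "rx": 0, "ry": 0, "rz": 0, "gripper": -1},
    {"tx": 0.2, "ty": 0, "tz": 0, "rx": 0, "ry": 0, "rz": 0, "gripper": -1},
    {"tx": 0.2, "ty": 0, "tz": 0, "rx": 0, "ry": 0, "rz": 0, "gripper": -1},
    {"tx": 0.2, "ty": 0, "tz": 0, "rx": 0, "ry": 0, "rz": 0, "gripper": -1},
    {"tx": 0.2, "ty": 0, "tz": 0, "rx": 0, "ry": 0, "rz": 0, "gripper": -1},
    {"tx": 0, "ty": 0, "tz": 0, "rx": 0, "ry": 0, "rz": 0, "gripper": -1},
  ],
  squeeze=40,
)

```text
clock: 5.95
eef_pos: [469.5, 115.1, 36.3]
tcp_rot: [-3.142, -0.0, 0.11]
contact_force: [0.3, -0.5, 0.0]
opening: 0.002
```

Run:
```python
from h import *
wrist("w4")
```

```text
tcp nest [-49.6  54.2  36.3] F [ 0.3 -0.5  0. ] 5.95
fence 4525 z 42.0 ((-16.190731048583984, 28.969160079956055), (95.10853576660156, 38.37398147583008), 89.7950668334961) min [-35.4 -18.6  38. ] max [ 3.1 76.5 45.6]
strip 2445 z 37.2 ((-20.672744750976562, 0.9908981323242188), (21.575132369995117, 150.9363250732422), 10.736932754516602) min [-43.6 -74.2  33.6] max [ 3.2 76.2 43. ]
green 28420 z 34.1 ((-32.455787658691406, 1.5053787231445312), (180.0589599609375, 84.36878204345703), 89.89244842529297) min [-74.7 -88.5  31.2] max [ 9.8 91.5 36.3]
post 442 z 46.0 ((-18.87062644958496, -61.13142395019531), (34.36609649658203, 19.182086944580078), 5.718951225280762) min [-36.2 -69.7  44. ] max [ -1.5 -50.2  48.5]
```

View pics/w4.png

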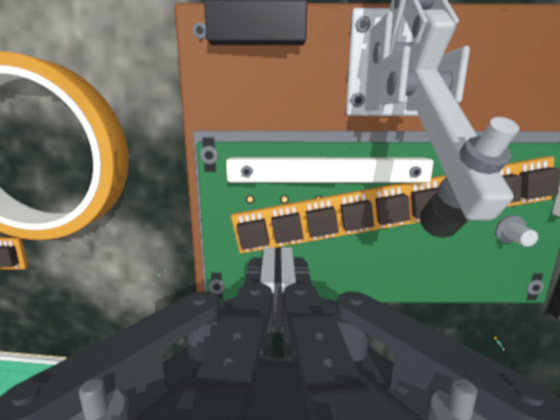

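The strip is swinging as planned, down to 10.7 deg. The finger tip (278,250) pushes near its free end, and the pad (440,215) is well clear. I'll go on and slow down near the fence.

Request:
move_arm(
  increments=[
    {"tx": 0.2, "ty": 0, "tz": 0, "rx": 0, "ry": 0, "rz": 0, "gripper": -1},
    {"tx": 0.2, "ty": 0, "tz": 0, "rx": 0, "ry": 0, "rz": 0, "gripper": -1},
    {"tx": 0.2, "ty": 0, "tz": 0, "rx": 0, "ry": 0, "rz": 0, "gripper": -1},
    {"tx": 0.2, "ty": 0, "tz": 0, "rx": 0, "ry": 0, "rz": 0, "gripper": -1},
    {"tx": 0.2, "ty": 0, "tz": 0, "rx": 0, "ry": 0, "rz": 0, "gripper": -1},
    {"tx": 0.2, "ty": 0, "tz": 0, "rx": 0, "ry": 0, "rz": 0, "gripper": -1},
    {"tx": 0.2, "ty": 0, "tz": 0, "rx": 0, "ry": 0, "rz": 0, "gripper": -1},
    {"tx": 0, "ty": 0, "tz": 0, "rx": 0, "ry": 0, "rz": 0, "gripper": -1},
  ],
  squeeze=40,
)

```text
clock: 6.8
eef_pos: [483.4, 116.6, 36.3]
tcp_rot: [-3.142, -0.0, 0.11]
contact_force: [-0.7, -0.1, 0.1]
opening: 0.002
```

Run:
```python
from h import *
wrist("w5")
```

```text
tcp nest [-35.6  54.2  36.3] F [-0.7 -0.1  0.1] 6.8
fence 4224 z 42.0 ((-3.836092710494995, 28.237546920776367), (96.4832534790039, 27.77486228942871), 79.4649658203125) min [-25.7 -19.7  38. ] max [ 3.1 76.5 45.3]
strip 1554 z 37.3 ((-17.138107299804688, -1.1861114501953125), (20.36231803894043, 150.80239868164062), 0.0162418931722641) min [-27.3 -76.6  33.3] max [-6.9 74.2 43. ]
green 21785 z 34.1 ((-32.05455017089844, 1.390655517578125), (180.07969665527344, 83.80632019042969), 89.66277313232422) min [-74.3 -88.4  30.6] max [10.1 91.2 36.2]
post 406 z 45.9 ((-23.691143035888672, -61.53020095825195), (24.935354232788086, 22.73001480102539), 2.560809373855591) min [-36.2 -72.5  44. ] max [-10.9 -50.1  48.5]
```

Request:
move_arm(
  increments=[
    {"tx": 0.05, "ty": 0, "tz": 0, "rx": 0, "ry": 0, "rz": 0, "gripper": -1},
    {"tx": 0.05, "ty": 0, "tz": 0, "rx": 0, "ry": 0, "rz": 0, "gripper": -1},
    {"tx": 0, "ty": 0, "tz": 0, "rx": 0, "ry": 0, "rz": 0, "gripper": -1},
  ],
  squeeze=40,
)

```text
clock: 7.15
eef_pos: [483.8, 116.6, 36.2]
tcp_rot: [3.142, 0.0, 0.11]
contact_force: [-1.7, -0.6, 0.6]
opening: -0.003
```

Request:
move_arm(
  increments=[
    {"tx": 0.05, "ty": 0, "tz": 0, "rx": 0, "ry": 0, "rz": 0, "gripper": -1},
    {"tx": 0, "ty": 0, "tz": 0, "rx": 0, "ry": 0, "rz": 0, "gripper": -1},
    {"tx": 0, "ty": 0, "tz": 0, "rx": 0, "ry": 0, "rz": 0, "gripper": -1},
  ],
  squeeze=40,
)

```text
clock: 7.45
eef_pos: [484.0, 116.7, 36.2]
tcp_rot: [3.142, 0.001, 0.11]
contact_force: [-2.4, -0.3, 1.3]
opening: 0.002
```

Run:
```python
from h import *
b,N=wrist("w6")
x=cv2.cvtColor(b,cv2.COLOR_BGR2HSV); H,S,V=[x[...,i].astype(int) for i in range(3)]
fe=(S<40)&(V>200)&(abs(N[...,2]-42)<1.5)&(N[...,1]>-14)&(N[...,1]<72)&(N[...,0]>-9)
st=(H>8)&(H<22)&(S>140)&(V>140)&(abs(N[...,2]-37.5)<3)&(abs(N[...,0]+20)<18)
for nm,k,f in(("fence front",fe,np.min),("fence rear",fe,np.max),("strip front",st,np.min),("strip rear",st,np.max)):
    P=N[k]; ys=np.arange(-72,74,4.); q=[(y,f(P[abs(P[:,1]-y)<2,0])) for y in ys if (abs(P[:,1]-y)<2).sum()>4]
    q=np.array(q); c=np.polyfit(*q.T,1); g=abs(np.polyval(c,q[:,0])-q[:,1])<1.2; c=np.polyfit(*q[g].T,1); print(nm,"slope",c[0].round(4),"x0",c[1].round(1),g.sum(),len(g))
cv2.imwrite("pics/w6c.png",cv2.resize(b[60:330],None,fx=1.4,fy=1.4))
```

```text
tcp nest [-35.1  54.2  36.2] F [-2.4 -0.3  1.3] 7.45
fence 4203 z 42.0 ((-11.222766876220703, 28.45954704284668), (96.37322998046875, 28.714746475219727), 89.63630676269531) min [-25.8 -19.7  38. ] max [ 3.2 76.6 44.8]
strip 1526 z 37.3 ((-18.238365173339844, -1.361083984375), (21.810880661010742, 150.86582946777344), 1.2269587516784668) min [-28.9 -76.7  33. ] max [-7.  74.2 43. ]
green 21545 z 34.1 ((-32.262088775634766, 1.1817855834960938), (180.4241485595703, 84.18262481689453), 89.74729919433594) min [-74.6 -88.9  31.1] max [10.1 91.4 36.8]
post 411 z 45.9 ((-23.803544998168945, -61.851016998291016), (24.66858673095703, 22.639245986938477), 4.146668910980225) min [-36.3 -72.7  44. ] max [-11.  -50.1  48.2]
fence front slope 0.0008 x0 -6.9 22 22
fence rear slope 0.0028 x0 2.9 7 22Traceback (most recent call last):
  File "<stdin>", line 8, in <module>
    raise TypeError("expected non-empty vector for x")
TypeError: expected non-empty vector for x
```

```bash
cat >> h.py <<'E'
def line(b,N):
    from scipy.stats import theilslopes
    x=cv2.cvtColor(b,cv2.COLOR_BGR2HSV); H,S,V=[x[...,i].astype(int) for i in range(3)]
    fe=(S<40)&(V>200)&(abs(N[...,2]-42)<1.5)&(N[...,1]>-14)&(N[...,1]<72)&(N[...,0]>-9)
    st=(H>8)&(H<22)&(S>140)&(V>140)&(abs(N[...,2]-37)<3)&(abs(N[...,0]+20)<18)
    for nm,k,f in(("fence front",fe,2),("strip front",st,3),("strip rear",st,97)):
        P=N[k]; q=np.array([(y,np.percentile(P[abs(P[:,1]-y)<2,0],f)) for y in np.arange(-72,74,4.) if (abs(P[:,1]-y)<2).sum()>8])
        t=theilslopes(q[:,1],q[:,0]); print(nm,np.round(t,4),len(q))
E
python3 - <<'E'
from h import *
b,N=wrist("w7"); line(b,N)
cv2.imwrite("pics/w7c.png",cv2.resize(b[60:330],None,fx=1.4,fy=1.4))
E
```

```text
tcp nest [-35.1  54.1  36.2] F [-3.1 -0.1  1. ] 7.5
fence 4163 z 42.0 ((-3.896149158477783, 28.444807052612305), (96.03062438964844, 13.80954647064209), 89.9046859741211) min [-10.8 -19.6  38. ] max [ 3.1 76.5 44.9]
strip 1514 z 37.3 ((-17.756759643554688, -1.5463180541992188), (20.4683837890625, 151.37115478515625), 0.401619553565979) min [-27.9 -77.2  33.1] max [-7.2 74.2 43. ]
green 21504 z 34.1 ((-32.219234466552734, 1.40850830078125), (180.04417419433594, 84.09445190429688), 89.7770004272461) min [-74.5 -88.5  30.3] max [10.1 91.3 36.4]
post 398 z 45.9 ((-24.025840759277344, -61.32073974609375), (22.316574096679688, 24.723264694213867), 89.9866714477539) min [-36.4 -72.5  44. ] max [-11.7 -50.2  48.5]
fence front [ 0.0000e+00 -6.6986e+00 -1.4000e-03  1.9000e-03] 22
strip front [ 1.90000e-03 -2.67096e+01 -2.20000e-03  5.70000e-03] 26
strip rear [-1.2600e-02 -9.0863e+00 -1.8600e-02 -1.3000e-03] 26
```

View pics/w7c.png

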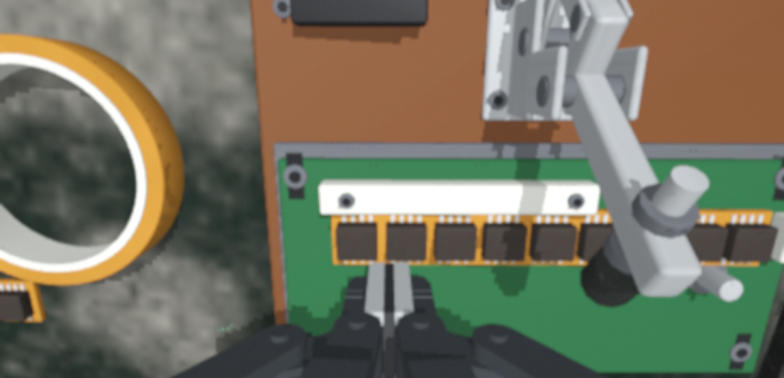

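Flush: the strip touches the fence along its whole length and the wrist force is 3 N. I'll back off, rise and go above the red grip, opening the fingers.

Request:
move_arm(
  increments=[
    {"tx": -0.5, "ty": 0, "tz": 0, "rx": 0, "ry": 0, "rz": 0, "gripper": -1},
    {"tx": -1, "ty": 0, "tz": 0, "rx": 0, "ry": 0, "rz": 0, "gripper": -1},
    {"tx": 0, "ty": 0, "tz": -3, "rx": 0, "ry": 0, "rz": 0, "gripper": -1},
    {"tx": 0, "ty": 0, "tz": -4, "rx": 0, "ry": 0, "rz": 0, "gripper": -1},
    {"tx": 0, "ty": 0, "tz": -4, "rx": 0, "ry": 0, "rz": 0, "gripper": -1},
    {"tx": 0, "ty": 0, "tz": -4, "rx": 0, "ry": 0, "rz": 0, "gripper": -1},
    {"tx": 3, "ty": 1.4, "tz": 0, "rx": 0, "ry": 0, "rz": 0, "gripper": 1},
    {"tx": 3.5, "ty": 1, "tz": 0, "rx": 0, "ry": 0, "rz": 0, "gripper": 1},
    {"tx": 3.5, "ty": 1, "tz": 0, "rx": 0, "ry": 0, "rz": 0, "gripper": 1},
    {"tx": 3.5, "ty": 1, "tz": 0, "rx": 0, "ry": 0, "rz": 0, "gripper": 1},
    {"tx": 2.5, "ty": 1, "tz": 0, "rx": 0, "ry": 0, "rz": 0, "gripper": 1},
    {"tx": 0, "ty": 0, "tz": 0, "rx": 0, "ry": 0, "rz": 0, "gripper": 1},
  ],
  squeeze=40,
)

```text
clock: 8.75
eef_pos: [637.2, 78.2, 186.0]
tcp_rot: [3.141, -0.002, 0.109]
contact_force: [0.1, 0.3, 0.3]
opening: 0.991
```

Run:
```python
from h import *
b,N=wrist("w8"); cv2.imwrite("pics/w8.png",b)
x=cv2.cvtColor(b,cv2.COLOR_BGR2HSV); H,S,V=[x[...,i].astype(int) for i in range(3)]
P=N[((H<6)|(H>174))&(S>150)&(N[...,2]>40)&(abs(N[...,1])<40)]
print(len(P),rect(P) if len(P)>5 else 0,P.min(0),P.max(0))
p,d=r.grab_frame("top"); cv2.imwrite("pics/t2.png",p[...,::-1]); W=nest(cloud(p,d,r.camera_model("top")))
x=cv2.cvtColor(p,cv2.COLOR_RGB2HSV); H,S,V=[x[...,i].astype(int) for i in range(3)]
k=(H>8)&(H<22)&(S>140)&(V>140)&(abs(W[...,2]-38)<5)&(abs(W[...,0]+20)<25)&(abs(W[...,1])<90)
print("strip top",rect(W[k]))
```

```text
tcp nest [112.9  -0.9 186. ] F [0.1 0.3 0.3] 8.75
fence 654 z 41.9 ((-2.0543246269226074, 30.971092224121094), (90.41925811767578, 11.447097778320312), 89.78238677978516) min [ -7.9 -14.2  39.1] max [ 3.8 76.2 44.1]
strip 346 z 37.3 ((-17.258806228637695, -1.2048187255859375), (20.05655860900879, 149.1021728515625), 1.4132925271987915) min [-27.3 -75.7  34.2] max [-6.8 73.5 43. ]
green 6296 z 34.1 ((-32.36921691894531, 1.9795913696289062), (179.81964111328125, 84.95306396484375), 89.61132049560547) min [-74.7 -87.7  30.7] max [10.6 92.2 37. ]
post 85 z 45.1 ((-20.523719787597656, -60.77185821533203), (21.354440689086914, 25.279556274414062), 50.706451416015625) min [-36.2 -73.4  44. ] max [-11.5 -50.3  48.9]
928 ((111.83267211914062, 1.3218741416931152), (16.1330509185791, 51.02090835571289), 89.33856201171875) [86.30668257 -6.79669447 61.78031472] [137.35625367   9.32958641  87.47273699]
strip top ((0.0, 0.0), (0.0, 0.0), 0.0)
```

View pics/w8.png

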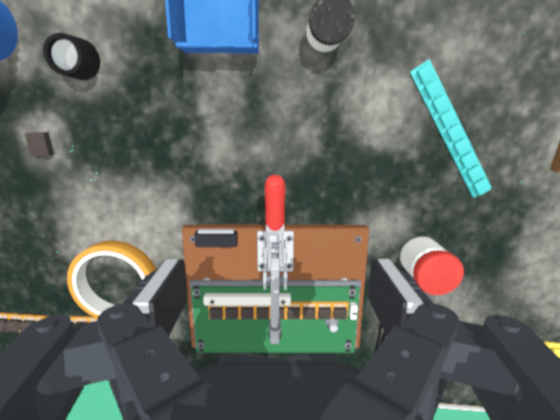

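Above the grip: the handle (275,200) is on the tool's centre line, and the jar (440,270) and tape (110,275) are clear. Descending and gripping gently.

Request:
move_arm(
  increments=[
    {"tx": 0.4, "ty": -0.2, "tz": 3, "rx": 0, "ry": 0, "rz": 0, "gripper": 0},
    {"tx": 0, "ty": 0, "tz": 3.5, "rx": 0, "ry": 0, "rz": 0, "gripper": 0},
    {"tx": 0, "ty": 0, "tz": 3.5, "rx": 0, "ry": 0, "rz": 0, "gripper": 0},
    {"tx": 0, "ty": 0, "tz": 2.5, "rx": 0, "ry": 0, "rz": 0, "gripper": 0},
    {"tx": 0, "ty": 0, "tz": 0.8, "rx": 0, "ry": 0, "rz": 0, "gripper": 0},
    {"tx": 0, "ty": 0, "tz": 0, "rx": 0, "ry": 0, "rz": 0, "gripper": -1},
    {"tx": 0, "ty": 0, "tz": 0, "rx": 0, "ry": 0, "rz": 0, "gripper": -1},
    {"tx": 0, "ty": 0, "tz": 0, "rx": 0, "ry": 0, "rz": 0, "gripper": -1},
    {"tx": 0, "ty": 0, "tz": 0, "rx": 0, "ry": 0, "rz": 0, "gripper": -1},
    {"tx": 0, "ty": 0, "tz": 0, "rx": 0, "ry": 0, "rz": 0, "gripper": -1},
  ],
  squeeze=30,
)

```text
clock: 9.85
eef_pos: [638.5, 81.0, 54.5]
tcp_rot: [3.141, -0.001, 0.11]
contact_force: [-1.5, -5.0, 2.7]
opening: 0.184
```

Request:
move_arm(
  increments=[
    {"tx": -0.42, "ty": 0, "tz": -0.7, "rx": 0, "ry": 0, "rz": 0, "gripper": -1},
    {"tx": -0.49, "ty": 0, "tz": -0.65, "rx": 0, "ry": 0, "rz": 0, "gripper": -1},
    {"tx": -0.56, "ty": 0, "tz": -0.6, "rx": 0, "ry": 0, "rz": 0, "gripper": -1},
    {"tx": 0, "ty": 0, "tz": 0, "rx": 0, "ry": 0, "rz": 0, "gripper": -1},
  ],
  squeeze=30,
)

```text
clock: 10.25
eef_pos: [623.4, 79.3, 74.2]
tcp_rot: [3.141, -0.001, 0.11]
contact_force: [-0.9, -4.7, -2.6]
opening: 0.183
```

Forces are low and the handle follows. Continuing.

Request:
move_arm(
  increments=[
    {"tx": -0.62, "ty": 0, "tz": -0.54, "rx": 0, "ry": 0, "rz": 0, "gripper": -1},
    {"tx": -0.67, "ty": 0, "tz": -0.46, "rx": 0, "ry": 0, "rz": 0, "gripper": -1},
    {"tx": -0.71, "ty": 0, "tz": -0.4, "rx": 0, "ry": 0, "rz": 0, "gripper": -1},
    {"tx": -0.75, "ty": 0, "tz": -0.32, "rx": 0, "ry": 0, "rz": 0, "gripper": -1},
    {"tx": -0.78, "ty": 0, "tz": -0.24, "rx": 0, "ry": 0, "rz": 0, "gripper": -1},
    {"tx": 0, "ty": 0, "tz": 0, "rx": 0, "ry": 0, "rz": 0, "gripper": -1},
  ],
  squeeze=30,
)

```text
clock: 10.85
eef_pos: [588.6, 75.6, 93.7]
tcp_rot: [3.141, -0.002, 0.11]
contact_force: [0.4, -5.3, -2.3]
opening: 0.18
```

Request:
move_arm(
  increments=[
    {"tx": -0.8, "ty": 0, "tz": -0.15, "rx": 0, "ry": 0, "rz": 0, "gripper": -1},
    {"tx": -0.82, "ty": 0, "tz": -0.08, "rx": 0, "ry": 0, "rz": 0, "gripper": -1},
    {"tx": -0.81, "ty": 0, "tz": 0.02, "rx": 0, "ry": 0, "rz": 0, "gripper": -1},
    {"tx": -0.68, "ty": 0, "tz": 0.08, "rx": 0, "ry": 0, "rz": 0, "gripper": -1},
    {"tx": 0, "ty": 0, "tz": 0, "rx": 0, "ry": 0, "rz": 0, "gripper": -1},
  ],
  squeeze=30,
)

```text
clock: 11.35
eef_pos: [557.9, 72.8, 95.0]
tcp_rot: [-3.141, -0.002, 0.11]
contact_force: [-0.1, 0.2, -0.2]
opening: -0.002
```

The fingers are shut, so the handle slipped out. Checking with a picture before moving.

Run:
```python
from h import *
p,d=r.grab_frame("side"); b=p[...,::-1].copy(); W=nest(cloud(p,d,r.camera_model("side")))
x=cv2.cvtColor(b,cv2.COLOR_BGR2HSV); H,S,V=[x[...,i].astype(int) for i in range(3)]
P=W[((H<6)|(H>174))&(S>150)&(W[...,2]>40)&(abs(W[...,1])<30)]
print(len(P),P.min(0).round(),P.max(0).round(),np.median(P,0).round())
b,N=wrist("w9")
s=cv2.imread("pics/side0.png")
im=p[...,::-1][130:290,180:380]; cv2.imwrite("pics/s2.png",cv2.resize(im,None,fx=3.5,fy=3.5,interpolation=cv2.INTER_CUBIC))
```

```text
126 [55. -9. 80.] [ 82.   6. 131.] [ 68.  -4. 108.]
tcp nest [33.7  2.5 94.9] F [ 1.2 -1.  -0. ] 11.4
fence 1098 z 41.9 ((-3.1582422256469727, 50.28380584716797), (13.683859825134277, 52.49656295776367), 0.8243054151535034) min [-10.2  24.1  38. ] max [ 3.5 76.5 44.6]
strip 453 z 37.2 ((-15.118833541870117, -2.2224655151367188), (14.744139671325684, 150.9583282470703), 2.2741329669952393) min [-24.2 -77.7  34.1] max [-6.6 73.4 43. ]
green 4062 z 34.1 ((-32.233245849609375, 1.79315185546875), (178.60726928710938, 84.94580078125), 89.83006286621094) min [-74.4 -87.6  30.8] max [10.5 91.2 36.3]
post 40 z 44.2 ((-13.610528945922852, -63.94276428222656), (24.395673751831055, 9.56591796875), 66.32543182373047) min [-22.9 -73.2  44. ] max [-11.2 -51.2  44.9]
```

View pics/s2.png

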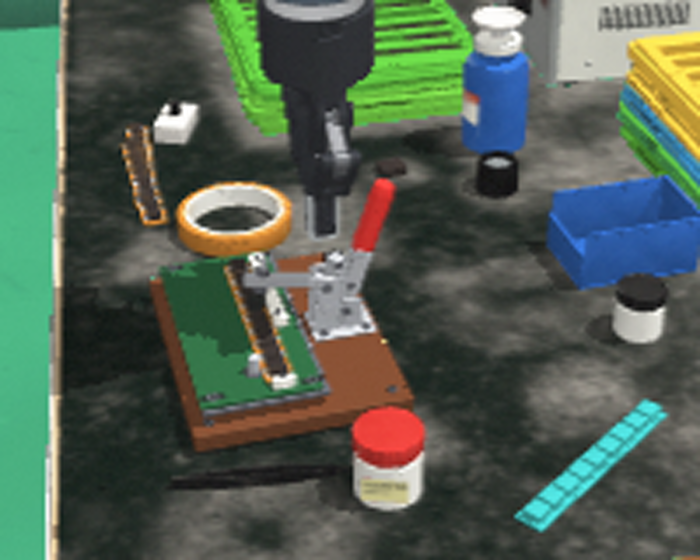

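The handle stands at about 17 deg with the pad on the strip, so the grip slipped where the resistance set in. I'll go over the handle and push it from behind with shut fingers.

Request:
move_arm(
  increments=[
    {"tx": 0, "ty": 0, "tz": -3, "rx": 0, "ry": 0, "rz": 0, "gripper": -1},
    {"tx": 0, "ty": 0, "tz": -3.5, "rx": 0, "ry": 0, "rz": 0, "gripper": -1},
    {"tx": 0, "ty": 0, "tz": 0, "rx": 0, "ry": 0, "rz": 0, "gripper": -1},
    {"tx": 2.5, "ty": 0.1, "tz": 0, "rx": 0, "ry": 0, "rz": 0, "gripper": -1},
    {"tx": 2.5, "ty": 0, "tz": 0, "rx": 0, "ry": 0, "rz": 0, "gripper": -1},
    {"tx": 2.7, "ty": 0, "tz": 0, "rx": 0, "ry": 0, "rz": 0, "gripper": -1},
    {"tx": 0, "ty": 0, "tz": 0, "rx": 0, "ry": 0, "rz": 0, "gripper": -1},
    {"tx": 0, "ty": 0, "tz": 3, "rx": 0, "ry": 0, "rz": 0, "gripper": -1},
    {"tx": 0, "ty": 0, "tz": 2.5, "rx": 0, "ry": 0, "rz": 0, "gripper": -1},
    {"tx": 0, "ty": 0, "tz": 0, "rx": 0, "ry": 0, "rz": 0, "gripper": -1},
  ],
  squeeze=40,
)

```text
clock: 12.45
eef_pos: [631.1, 79.8, 100.1]
tcp_rot: [-3.141, 0.007, 0.11]
contact_force: [-1.1, -1.1, -0.7]
opening: 0.001
```

Request:
move_arm(
  increments=[
    {"tx": -0.5, "ty": 0, "tz": 0, "rx": 0, "ry": 0, "rz": 0, "gripper": -1},
    {"tx": -0.5, "ty": 0, "tz": 0, "rx": 0, "ry": 0, "rz": 0, "gripper": -1},
    {"tx": -0.5, "ty": 0, "tz": 0, "rx": 0, "ry": 0, "rz": 0, "gripper": -1},
    {"tx": -0.5, "ty": 0, "tz": 0, "rx": 0, "ry": 0, "rz": 0, "gripper": -1},
    {"tx": -0.5, "ty": 0, "tz": 0, "rx": 0, "ry": 0, "rz": 0, "gripper": -1},
    {"tx": -0.5, "ty": 0, "tz": 0, "rx": 0, "ry": 0, "rz": 0, "gripper": -1},
    {"tx": -0.5, "ty": 0, "tz": 0, "rx": 0, "ry": 0, "rz": 0, "gripper": -1},
  ],
  squeeze=40,
)

```text
clock: 13.15
eef_pos: [600.2, 76.2, 104.4]
tcp_rot: [-3.142, -0.002, 0.11]
contact_force: [5.1, 0.1, 3.6]
opening: -0.002
```

Request:
move_arm(
  increments=[
    {"tx": -0.5, "ty": 0, "tz": 0, "rx": 0, "ry": 0, "rz": 0, "gripper": -1},
    {"tx": -0.5, "ty": 0, "tz": 0, "rx": 0, "ry": 0, "rz": 0, "gripper": -1},
    {"tx": -0.4, "ty": 0, "tz": 0, "rx": 0, "ry": 0, "rz": 0, "gripper": -1},
    {"tx": -0.4, "ty": 0, "tz": 0, "rx": 0, "ry": 0, "rz": 0, "gripper": -1},
    {"tx": 0, "ty": 0, "tz": 0, "rx": 0, "ry": 0, "rz": 0, "gripper": -1},
  ],
  squeeze=40,
)

```text
clock: 13.65
eef_pos: [580.3, 74.0, 103.1]
tcp_rot: [3.142, 0.002, 0.11]
contact_force: [0.0, 0.1, 0.0]
opening: -0.001
```

```bash
cat >> h.py <<'E'
def handle():
    for n in("side","top"):
        p,d=r.grab_frame(n); W=nest(cloud(p,d,r.camera_model(n)))
        x=cv2.cvtColor(p,cv2.COLOR_RGB2HSV); H,S,V=[x[...,i].astype(int) for i in range(3)]
        P=W[((H<6)|(H>174))&(S>150)&(W[...,2]>50)&(abs(W[...,1])<30)]
        if len(P): print(n,len(P),P.min(0).round(),P.max(0).round(),np.median(P,0).round())
        k=(H>50)&(H<85)&(S>80)&(abs(W[...,2]-32)<9)&(abs(W[...,0]+35)<28)&(abs(W[...,1])<80); print("green z",np.median(W[k][:,2]).round(1))
    return p
E
python3 - <<'E'
from h import *
handle(); print(r.sense()["contact_force"])
E
```

```text
side 113 [24. -9. 81.] [ 42.   5. 135.] [ 32.  -4. 111.]
green z 30.5
top 29 [ 20.  -7. 129.] [ 34.   5. 240.] [ 30.  -1. 135.]
green z nan
[0.91701552 0.08228134 0.24920352]
  return _methods._mean(a, axis=axis, dtype=dtype,
  ret = ret.dtype.type(ret / rcount)
```

The handle is past centre (median x 32, z 111) and the plate is down about 2.5 mm. Hands off, then I travel round to the front while the 2 s run.

Request:
move_arm(
  increments=[
    {"tx": 1.5, "ty": 0, "tz": 0, "rx": 0, "ry": 0, "rz": 0, "gripper": -1},
    {"tx": 2, "ty": 0, "tz": 0, "rx": 0, "ry": 0, "rz": 0, "gripper": -1},
    {"tx": 0, "ty": 0, "tz": -3.5, "rx": 0, "ry": 0, "rz": 0, "gripper": -1},
    {"tx": 0, "ty": 0, "tz": -3.5, "rx": 0, "ry": 0, "rz": 0, "gripper": -1},
    {"tx": 0, "ty": 0, "tz": 0, "rx": 0, "ry": 0, "rz": 0, "gripper": -1},
    {"tx": 0, "ty": 0, "tz": 0, "rx": 0, "ry": 0, "rz": 0, "gripper": -1},
    {"tx": 0, "ty": 0, "tz": 0, "rx": 0, "ry": 0, "rz": 0, "gripper": -1},
    {"tx": 0, "ty": 0, "tz": 0, "rx": 0, "ry": 0, "rz": 0, "gripper": -1},
    {"tx": 0, "ty": 0, "tz": 0, "rx": 0, "ry": 0, "rz": 0, "gripper": -1},
    {"tx": 0, "ty": 0, "tz": 0, "rx": 0, "ry": 0, "rz": 0, "gripper": -1},
    {"tx": 0, "ty": 0, "tz": 0, "rx": 0, "ry": 0, "rz": 0, "gripper": -1},
    {"tx": 0, "ty": 0, "tz": 0, "rx": 0, "ry": 0, "rz": 0, "gripper": -1},
  ],
  squeeze=40,
)

```text
clock: 14.95
eef_pos: [616.4, 78.0, 173.5]
tcp_rot: [-3.142, 0.0, 0.11]
contact_force: [0.5, -0.1, -0.7]
opening: 0.002
```

```bash
python3 - <<'E' 2>/dev/null
from h import *
b,N=wrist("w10"); line(b,N)
p=handle(); cv2.imwrite("pics/top3.png",p[...,::-1])
cv2.imwrite("pics/c10.png",np.vstack([b[:,:]]))
E
```

```text
tcp nest [ 92.3   1.2 173.5] F [ 0.5 -0.1 -0.7] 14.95
fence 308 z 39.5 ((-1.921583652496338, 56.05603790283203), (41.09720993041992, 10.626371383666992), 88.84500122070312) min [-7.3 35.4 38. ] max [ 3.6 76.6 41.6]
strip 95 z 34.5 ((-12.58489990234375, -8.069694519042969), (132.19493103027344, 10.861207008361816), 89.78895568847656) min [-18.2 -74.2  33.1] max [-7.3 58.  41.6]
green 1149 z 31.4 ((-31.80609893798828, 1.5633621215820312), (178.3158721923828, 83.6482162475586), 89.8405532836914) min [-73.6 -87.7  30. ] max [10.2 90.6 33.5]
fence front [nan nan nan nan] 1
strip front [-6.30000e-03 -1.71598e+01 -3.44000e-02  1.69200e-01] 3
strip rear [-0.0322 -9.0816 -0.0396  0.0139] 3
side 114 [23. -8. 83.] [ 42.   4. 136.] [ 32.  -4. 112.]
green z 30.4
green z nan
```

View pics/c10.png

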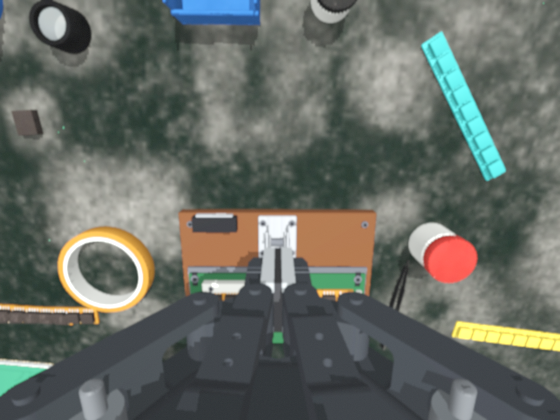

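The clamp is locked, the plate is down 2.6 mm and the bystanders are in place. I'll wait clear of everything, then move over to the front side of the handle.

Request:
move_arm(
  increments=[
    {"tx": 0, "ty": 0, "tz": 0, "rx": 0, "ry": 0, "rz": 0, "gripper": -1},
    {"tx": 0, "ty": 0, "tz": 0, "rx": 0, "ry": 0, "rz": 0, "gripper": -1},
    {"tx": 0, "ty": 0, "tz": 0, "rx": 0, "ry": 0, "rz": 0, "gripper": -1},
    {"tx": 0, "ty": 0, "tz": 0, "rx": 0, "ry": 0, "rz": 0, "gripper": -1},
    {"tx": 0, "ty": 0, "tz": 0, "rx": 0, "ry": 0, "rz": 0, "gripper": -1},
    {"tx": 0, "ty": 0, "tz": 0, "rx": 0, "ry": 0, "rz": 0, "gripper": -1},
    {"tx": 0, "ty": 0, "tz": 0, "rx": 0, "ry": 0, "rz": 0, "gripper": -1},
    {"tx": 0, "ty": 0, "tz": 0, "rx": 0, "ry": 0, "rz": 0, "gripper": -1},
    {"tx": -3, "ty": 0, "tz": 0, "rx": 0, "ry": 0, "rz": 0, "gripper": -1},
    {"tx": -3, "ty": 0, "tz": 0, "rx": 0, "ry": 0, "rz": 0, "gripper": -1},
    {"tx": -3, "ty": 0, "tz": 0, "rx": 0, "ry": 0, "rz": 0, "gripper": -1},
    {"tx": 0, "ty": 0, "tz": 0, "rx": 0, "ry": 0, "rz": 0, "gripper": -1},
  ],
  squeeze=40,
)

```text
clock: 16.3
eef_pos: [523.2, 67.7, 173.3]
tcp_rot: [3.142, 0.003, 0.11]
contact_force: [-1.3, -0.6, 0.0]
opening: -0.006
```

Request:
move_arm(
  increments=[
    {"tx": 0, "ty": 0, "tz": 0, "rx": 0, "ry": 0, "rz": 0, "gripper": -1},
    {"tx": 0, "ty": 0, "tz": 0, "rx": 0, "ry": 0, "rz": 0, "gripper": -1},
    {"tx": 0, "ty": 0, "tz": 0, "rx": 0, "ry": 0, "rz": 0, "gripper": -1},
    {"tx": 0, "ty": 0, "tz": 0, "rx": 0, "ry": 0, "rz": 0, "gripper": -1},
    {"tx": 0, "ty": 0, "tz": 0, "rx": 0, "ry": 0, "rz": 0, "gripper": -1},
  ],
  squeeze=40,
)

```text
clock: 16.8
eef_pos: [527.3, 68.2, 173.5]
tcp_rot: [3.142, 0.0, 0.11]
contact_force: [-0.3, -0.4, 0.5]
opening: 0.001
```

More than 3 s hands-off. Now I lower in front of the handle and push it back over centre.

Request:
move_arm(
  increments=[
    {"tx": 0, "ty": 0, "tz": 3, "rx": 0, "ry": 0, "rz": 0, "gripper": -1},
    {"tx": 0, "ty": 0, "tz": 3.5, "rx": 0, "ry": 0, "rz": 0, "gripper": -1},
    {"tx": 0, "ty": 0, "tz": 0, "rx": 0, "ry": 0, "rz": 0, "gripper": -1},
    {"tx": 0.6, "ty": 0, "tz": 0, "rx": 0, "ry": 0, "rz": 0, "gripper": -1},
    {"tx": 0.6, "ty": 0, "tz": 0, "rx": 0, "ry": 0, "rz": 0, "gripper": -1},
    {"tx": 0.5, "ty": 0, "tz": 0, "rx": 0, "ry": 0, "rz": 0, "gripper": -1},
    {"tx": 0.5, "ty": 0, "tz": -0.1, "rx": 0, "ry": 0, "rz": 0, "gripper": -1},
    {"tx": 0.5, "ty": 0, "tz": -0.1, "rx": 0, "ry": 0, "rz": 0, "gripper": -1},
  ],
  squeeze=40,
)

```text
clock: 17.6
eef_pos: [555.2, 71.3, 111.6]
tcp_rot: [-3.142, -0.002, 0.11]
contact_force: [-0.6, -0.3, 0.3]
opening: -0.0
```

Request:
move_arm(
  increments=[
    {"tx": 0.6, "ty": 0, "tz": 0, "rx": 0, "ry": 0, "rz": 0, "gripper": -1},
    {"tx": 0.6, "ty": 0, "tz": 0, "rx": 0, "ry": 0, "rz": 0, "gripper": -1},
    {"tx": 0.6, "ty": 0, "tz": 0, "rx": 0, "ry": 0, "rz": 0, "gripper": -1},
    {"tx": 0.6, "ty": 0, "tz": -0.1, "rx": 0, "ry": 0, "rz": 0, "gripper": -1},
    {"tx": 0.6, "ty": 0, "tz": -0.1, "rx": 0, "ry": 0, "rz": 0, "gripper": -1},
    {"tx": 0.6, "ty": 0, "tz": 0, "rx": 0, "ry": 0, "rz": 0, "gripper": -1},
    {"tx": 0, "ty": 0, "tz": 0, "rx": 0, "ry": 0, "rz": 0, "gripper": -1},
  ],
  squeeze=40,
)

```text
clock: 18.3
eef_pos: [590.5, 75.1, 112.7]
tcp_rot: [-3.142, -0.001, 0.11]
contact_force: [-0.1, 0.2, 0.8]
opening: -0.002
```

```bash
python3 - <<'E' 2>/dev/null
from h import *
print(nest(r.sense()["eef_pos"]),r.sense()["contact_force"]);handle()
E
```

```text
[ 66.20637814   1.17247448 112.65041229] [-0.05598575  0.19246642  0.79169986]
side 126 [60. -9. 79.] [ 94.   6. 127.] [ 77.  -4. 103.]
green z 33.0
green z nan
```

Request:
move_arm(
  increments=[
    {"tx": 0.7, "ty": 0, "tz": 0.1, "rx": 0, "ry": 0, "rz": 0, "gripper": -1},
    {"tx": 0.7, "ty": 0, "tz": 0.2, "rx": 0, "ry": 0, "rz": 0, "gripper": -1},
    {"tx": 0.6, "ty": 0, "tz": 0.4, "rx": 0, "ry": 0, "rz": 0, "gripper": -1},
    {"tx": 0.6, "ty": 0, "tz": 0.4, "rx": 0, "ry": 0, "rz": 0, "gripper": -1},
    {"tx": 0.55, "ty": 0, "tz": 0.5, "rx": 0, "ry": 0, "rz": 0, "gripper": -1},
    {"tx": 0.55, "ty": 0, "tz": 0.5, "rx": 0, "ry": 0, "rz": 0, "gripper": -1},
    {"tx": 0.35, "ty": 0, "tz": 0.5, "rx": 0, "ry": 0, "rz": 0, "gripper": -1},
    {"tx": 0.35, "ty": 0, "tz": 0.5, "rx": 0, "ry": 0, "rz": 0, "gripper": -1},
    {"tx": 0, "ty": 0, "tz": 0, "rx": 0, "ry": 0, "rz": 0, "gripper": -1},
  ],
  squeeze=40,
)

```text
clock: 19.3
eef_pos: [633.8, 79.9, 81.1]
tcp_rot: [-3.142, -0.0, 0.11]
contact_force: [-0.1, -0.3, -0.0]
opening: 0.001
```

```bash
python3 - <<'E' 2>/dev/null
from h import *
print(nest(r.sense()["eef_pos"]),r.sense()["contact_force"]);handle()
E
```

```text
[109.76863738   1.16999124  81.11035511] [-0.10477865 -0.33681404 -0.01376239]
side 118 [ 84. -10.  55.] [134.   6.  86.] [108.  -4.  70.]
green z 33.1
green z nan
```

Request:
move_arm(
  increments=[
    {"tx": 0.1, "ty": 0, "tz": 0.2, "rx": 0, "ry": 0, "rz": 0, "gripper": -1},
    {"tx": 0, "ty": 0, "tz": 0.2, "rx": 0, "ry": 0, "rz": 0, "gripper": -1},
    {"tx": 0, "ty": 0, "tz": 0, "rx": 0, "ry": 0, "rz": 0, "gripper": -1},
  ],
  squeeze=40,
)

```text
clock: 19.7
eef_pos: [634.2, 80.0, 79.7]
tcp_rot: [-3.142, 0.0, 0.11]
contact_force: [-7.6, -1.0, 19.5]
opening: -0.003
```

The stop is felt (20 N). I'll retreat straight up and check.

Request:
move_arm(
  increments=[
    {"tx": 0, "ty": 0, "tz": -1, "rx": 0, "ry": 0, "rz": 0, "gripper": -1},
    {"tx": 0, "ty": 0, "tz": -3, "rx": 0, "ry": 0, "rz": 0, "gripper": -1},
    {"tx": 0, "ty": 0, "tz": -4, "rx": 0, "ry": 0, "rz": 0, "gripper": -1},
    {"tx": -3, "ty": 0, "tz": -4, "rx": 0, "ry": 0, "rz": 0, "gripper": -1},
    {"tx": -4, "ty": 0, "tz": 0, "rx": 0, "ry": 0, "rz": 0, "gripper": -1},
    {"tx": -4, "ty": -2, "tz": 0, "rx": 0, "ry": 0, "rz": 0, "gripper": -1},
    {"tx": -4, "ty": -3, "tz": 0, "rx": 0, "ry": 0, "rz": 0, "gripper": -1},
    {"tx": -3, "ty": -3, "tz": 0, "rx": 0, "ry": 0, "rz": 0, "gripper": -1},
    {"tx": -3, "ty": 0, "tz": 0, "rx": 0, "ry": 0, "rz": 0, "gripper": -1},
    {"tx": 0, "ty": 0, "tz": 0, "rx": 0, "ry": 0, "rz": 0, "gripper": -1},
    {"tx": 0, "ty": 0, "tz": 0, "rx": 0, "ry": 0, "rz": 0, "gripper": -1},
  ],
  squeeze=40,
)

```text
clock: 20.8
eef_pos: [417.0, 136.7, 198.2]
tcp_rot: [-3.141, -0.002, 0.111]
contact_force: [0.9, -0.2, 0.4]
opening: 0.002
```

```bash
python3 - <<'E' 2>/dev/null
from h import *
handle(); b,N=wrist("w11"); line(b,N)
x=cv2.cvtColor(b,cv2.COLOR_BGR2HSV); H,S,V=[x[...,i].astype(int) for i in range(3)]
P=N[((H<6)|(H>174))&(S>150)&(N[...,2]>40)&(abs(N[...,1])<40)]; print("red",len(P),P.min(0).round(),P.max(0).round())
cv2.imwrite("pics/w11c.png",b)
E
```

```text
side 128 [84. -9. 54.] [134.   5.  86.] [110.  -4.  72.]
green z 33.0
top 182 [87. -8. 61.] [138.   8.  88.] [111.  -1.  76.]
green z 34.4
tcp nest [-98.5  81.1 198.1] F [-0.2 -0.3  0.2] 20.9
fence 1068 z 42.1 ((-11.355473518371582, 29.90373420715332), (91.98114776611328, 27.487560272216797), 89.94058227539062) min [-25.1 -16.1  38. ] max [ 2.4 75.9 45.7]
strip 545 z 37.3 ((-18.09864044189453, -1.7605743408203125), (149.59869384765625, 19.405282974243164), 89.94178009033203) min [-27.9 -76.6  34. ] max [-8.4 73.  43. ]
green 10651 z 34.1 ((-32.109867095947266, 1.410980224609375), (179.38282775878906, 82.51716613769531), 89.89293670654297) min [-73.4 -88.2  31.6] max [ 9.2 91.2 36.8]
post 141 z 44.9 ((-24.061649322509766, -61.666175842285156), (23.171293258666992, 23.42108917236328), 89.9692611694336) min [-35.8 -73.3  44. ] max [-12.3 -50.1  48.8]
fence front [ 1.1000e-03 -7.0922e+00  4.0000e-04  1.8000e-03] 20
strip front [ 1.10000e-03 -2.69301e+01  1.00000e-03  1.17000e-02] 14
strip rear [-2.0000e-04 -8.7806e+00 -8.8000e-03  1.1800e-02] 14
```

```bash
python3 -c "
from rig import r
r.sign_off()"
```

```text
the job is handed in; nothing more can be done
```

The job is done and handed in at about 21 s on the robot's clock. No verdict was reported.

- **Aligning the strip:** I pushed its free end with shut fingers until it met the fence, at about 3 N on the wrist.
- **Closing the clamp:** I first gripped the red handle, but it slipped out of the fingers at about 17° from upright, where the strip began to resist. I then pushed it over centre from behind. The camera showed it locked with the plate about 2.6 mm down, and I kept the hand off for about 3 s.
- **Opening the clamp:** I pushed the handle back from the front until I felt the open stop, at about 20 N.

**Last checks:**
- **Handle:** it read as at the start, i.e. on its open stop.
- **Plate:** it was up, with its green top at 34.1 mm.
- **Strip:** it was parallel to the fence to about 0.001 rad, with its centre at about nest (-18, -3), flat on the plate.
- **Force:** it was zero within noise.

**What disagreed or was not checked:**
- The strip's rear-edge fit was noisy (one reading of -0.013 rad just after the push). The front edge and later views agree it is flush.
- My nest frame differs by about 1.5 mm in y between the cameras.
- I did not view or measure the bystanders after opening the clamp. They were in place in the wrist picture taken while it was locked, and I made no contact with them.

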